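# Pack handed clock brackets and snap the cover on

### The job

Lay every brass L-bracket flat in a pocket of the grey tray, one to a pocket; those lying as mirror images must be turned over first, because the pockets take only the un-mirrored L. When all the brackets that are there are fully home, lower the clear cover over the four posts and press it down evenly until it has clicked through on every post and sits level on their shoulders. Leave the other things on the bench where they are.

Things in the scene. Friction and masses are not known exactly. Their poses are not given: they have to be found in the camera images.
- bracket_1: brass flat L bracket, 22 mm thick, 160 g, both faces alike. Origin mid long arm, mid thickness. x runs to the long arm's free end, z normal to the face. Long arm x -33..33, y -12..12 mm; short arm x -33..-9, y -12..-38. z up: from above a true L; z down: a mirrored L. It can stand on its heel end (the x = -33 face, 50 x 22 mm, x up) as a halfway rest when turned over
- bracket_2: as bracket_1 (same size, shape and axes); may be absent, may be either way up
- bracket_3: as bracket_1 (same size, shape and axes); may be absent, may be either way up
- bracket_4: as bracket_1 (same size, shape and axes); may be absent, may be either way up
- tray: fixed grey tray 92 (x) by 264 (y) mm, origin under its centre, floor 5 mm thick, three L pockets 82 mm apart along y. Four snap posts at x +-36, y +-121: shoulder 14 mm wide up to 30 mm, where the cover rests, then 9 mm pin with tapered tip up to 55 mm; at 40 mm a spring ball sticks out 3 mm. The cover clicks past the balls at about 3 N each (12 N in all) and is held under them
- pocket_1 (a point): centre of the place for a bracket's origin in this L-shaped pocket of the tray (16 mm above the tray's underside); a bracket seated right has its x and y axes along the tray's. The pocket's rims and its blue infill are 6 mm high above the tray floor, with 2 mm play all round
- pocket_2 (a point): as pocket_1
- pocket_3 (a point): as pocket_1
- cover: loose clear plate 92 (x) by 264 (y) by 6 mm, 250 g, origin at the centre of its underside; four dark-rimmed holes at x +-36, y +-121; red bar handle on top 16 (x) by 80 (y) by 30 mm high (top 36 mm above the underside). Fits the tray either way round. Underside above the tray's: about 43 mm when resting on the spring balls, 30 mm when clicked home
- hole_1 (a point): centre, at the underside, of one of the cover's four square holes (11.4 mm wide), hole 1
- hole_2 (a point): centre, at the underside, of one of the cover's four square holes (11.4 mm wide), hole 2
- hole_3 (a point): centre, at the underside, of one of the cover's four square holes (11.4 mm wide), hole 3
- hole_4 (a point): centre, at the underside, of one of the cover's four square holes (11.4 mm wide), hole 4
- movement_holder: bystander: red round holder with a watch movement, 60 mm wide, 37 mm high; origin under its centre
- loupe: bystander: black eye loupe, 44 mm wide, 42 mm high; origin under its centre
- parts_tin: bystander: open steel tin, 70 mm wide, 40 mm high; origin under its centre
There are look-alikes about, which are no part of the job. Leave any blue look-alike of the bracket_2 alone.

How it is judged:
By the outcome, as a careful person would: the job done as asked, in the order asked, and still so for the second after the job is handed in, with the robot touching nothing.
Of bracket_2, bracket_3, bracket_4 only 1 to 2 are there at a start; the rules pass over those that are not, and their reading is None.
At some moment in a run one of bracket_1, bracket_2, bracket_3, bracket_4, cover may be knocked a few centimetres aside while the robot is not near it.
Once in a run the grip may slacken for a moment while it holds something.
It also fails if it takes over 210 s, if anything falls off the work surface, if the arm or the gripper's body presses on something with over 40 N, if the wrist force passes 120 N, or if a joint passes its speed limit or range.

### The arm

A 6-joint arm with a two-finger parallel gripper is mounted at the origin on the work surface. World frame = base frame: x ahead of the robot, y to its left, z up, the work surface at z = 0. Lengths are in m, angles in rad, forces in N, time in s.
With the tool pointing down it reaches from about 0.3 to 0.85 m from the base axis. Payload 5.4 kg.
Tool frame: the origin (TCP) lies between the finger pads; the fingertips stand ahead of it and the grasp point (between the pads) lies 5 mm behind it (bot.tips_ahead is the z of the fingertips in the tool frame, in m); z points along the fingers, y is the line along which they close (so a half turn about z gives the same grasp; the last joint's range is limited). The gripper opens to 85 mm and grips with 20 to 120 N. Pads are 22 mm wide; open, the fingers measure 114 mm over their backs; the gripper's body (76 mm by 85 mm) begins 54 mm behind the grasp point. The pads swing forward as they close: fully open they stand 13 mm farther back than shut.
Start: joints at [0.898, 0.158, 1.597, -0, 1.386, -0.21], TCP at [0.257, 0.514, 0.245] pointing down, gripper open.
Joint ranges: [-2.91, 2.91], [-0.94, 2.29], [0.18, 2.7], [-1.29, 4.43], [0.17, 2.64], [-3, 3]. Speed limits (rad/s): [2.57, 2.57, 3.14, 3.14, 3.14, 3.14].

### API

Orientations are given as a unit quaternion [w, x, y, z].
In Python, from bench import bot, ik, vision, job, sensors gives the robot as it stands. Calls block until the motion is done:
- bot.move_to(position, orientation): joint-space move of the TCP to a pose.
- bot.servo_line(position, rot=None, feed=0.15): straight line of the TCP; rot=None keeps the orientation; feed is the mean speed in m/s.
- bot.movej(angles): joint-space move.
- bot.move_gripper(opening, grip_force=None): finger opening in m; grip_force is the grip in N (None keeps the last); returns when the fingers have stopped.
- bot.wait(seconds).
- ik(position, orientation): joint angles nearest the present ones, or None.
- vision.snapshot(name): name is "side" or "top" or "wrist"; returns (picture, depth): 400x640x3 uint8, red, green, blue; 400x640 float32, m along the optical axis (not along the pixel's ray), 0 where there is no reading.
- vision.camera_info(name): a dict with "fovy" (degrees; the focal length in pixels is half the picture's height over the tangent of half this angle, whatever the lens; pixels are square), "cx", "cy" (the principal point, pixels), "view" (4x4, takes a point from world to camera coordinates). Camera axes: x right, y down, z forward; pixel columns grow to the right and rows downward; lengths in m; the calibration is good to about 2 mm. A picture is of the moment at which its call begins: read the wrist's pose just before it. camera_info takes no time and is no camera call; for the wrist camera it gives the pose at the moment of the call.
A pose or a line that the arm cannot do raises bot.Unreachable and nothing moves.
- job.job_done(): hands the job in; it is judged then, once.
Readings, each from a call of its own:
- sensors.get_t(): time.
- sensors.get_joint_positions(): joint angles.
- sensors.get_qd(): joint speeds.
- sensors.get_joint_efforts(): joint torques, N m.
- sensors.get_tool_pos(): TCP position.
- sensors.get_tool_rot(): TCP orientation.
- sensors.get_wrist_force(): force on the tool from outside, world axes, zero at the start.
- sensors.get_wrist_torque(): the same for the moment, N m.
- sensors.get_gripper_width(): finger opening in m.
- sensors.get_finger_force(): force on a finger pad.
Only numpy, scipy, OpenCV 4.12 (cv2) and the standard library are available. Lean on these libraries where they do the work, as an engineer would, in place of code of your own. Each camera call takes 0.05 s, during which the arm holds its last target. There are 200 camera calls.

## Working session

There is one attempt and no reset: what is moved stays moved. The work goes in short steps, each a Python script; the robot and the scene stay as the last script left them, time stands still between calls to the robot, and variables do not carry over. Pictures are saved under pics/ and viewed, at most 14 in all, crops included, and the job is handed in when it is done.

```bash
ls; mkdir -p pics; cat > h.py <<'E'
import numpy as np, cv2
from bench import bot, ik, vision, job, sensors
from scipy.spatial.transform import Rotation as R
def K(i,h=400):
    return h/2/np.tan(np.radians(i["fovy"])/2)
def snap(n):
    i=vision.camera_info(n); p,d=vision.snapshot(n); return p,d,i
def px2w(i,d,u,v,z=None):
    f=K(i); T=np.linalg.inv(np.array(i["view"])); r=np.array([(u-i["cx"])/f,(v-i["cy"])/f,1.])
    if z is None: return (T@np.r_[r*d,1])[:3]
    o=T[:3,3]; w=T[:3,:3]@r; return o+w*(z-o[2])/w[2]
def w2px(i,P):
    c=np.array(i["view"])@np.r_[P,1]; return np.array([i["cx"],i["cy"]])+K(i)*c[:2]/c[2]
def cloud(d,i):
    v,u=np.mgrid[:d.shape[0],:d.shape[1]]; f=K(i)
    P=np.stack([(u-i["cx"])/f*d,(v-i["cy"])/f*d,d,np.ones_like(d)],-1)
    W=(P@np.linalg.inv(np.array(i["view"])).T)[...,:3]; W[d==0]=np.nan; return W
def save(n,p): cv2.imwrite("pics/"+n+".png",cv2.cvtColor(p,cv2.COLOR_RGB2BGR))
def q(yaw):  # tool down; tool y axis (closing) at world angle yaw
    r=R.from_euler('z',yaw-np.pi/2)*R.from_matrix([[-1,0,0],[0,1,0],[0,0,-1]])
    x=r.as_quat(); return np.r_[x[3],x[:3]]
E
python3 - <<'E'
from h import *
for n in("top","side"):
    p,d,i=snap(n); save(n+"0",p); np.savez("pics/"+n+"0.npz",p=p,d=d); print(n,i)
print(sensors.get_t(),bot.tips_ahead,sensors.get_tool_rot(),vision.camera_info("wrist"),sensors.get_wrist_force())
E
```

```text
pics
top {'fovy': 47.83818155942429, 'cx': 324.72372774792353, 'cy': 195.40721202758235, 'view': array([[ 0.00700522, -0.99997042,  0.00317589, -0.04275254],
       [-0.99897226, -0.00714039, -0.04475976,  0.54566099],
       [ 0.04478111, -0.00285907, -0.99899273,  1.26903887],
       [ 0.        ,  0.        ,  0.        ,  1.        ]])}
side {'fovy': 48.72647875218598, 'cx': 320.9824672201938, 'cy': 202.18807028684043, 'view': array([[ 0.99587986, -0.08940305,  0.01517864, -0.54270074],
       [-0.05403042, -0.71942224, -0.69246831,  0.03406439],
       [ 0.07282863,  0.68879513, -0.72128861,  1.36038543],
       [ 0.        ,  0.        ,  0.        ,  1.        ]])}
0.1 0.014 [-3.64230644e-04  2.29357158e-01  9.73341936e-01 -7.97851989e-04] {'fovy': 63.09925682799471, 'cx': 319.14024992840814, 'cy': 195.14784065350148, 'view': array([[ 4.46325288e-01,  8.94870338e-01, -9.03156867e-04,
        -5.73615387e-01],
       [ 8.51722728e-01, -4.24494952e-01,  3.07200959e-01,
        -3.82933822e-02],
       [ 2.74521641e-01, -1.37880796e-01, -9.51644238e-01,
         3.79127474e-01],
       [ 0.00000000e+00,  0.00000000e+00,  0.00000000e+00,
         1.00000000e+00]])} [ 0.57651022 -0.71082324  0.48358146]
```

View pics/top0.png

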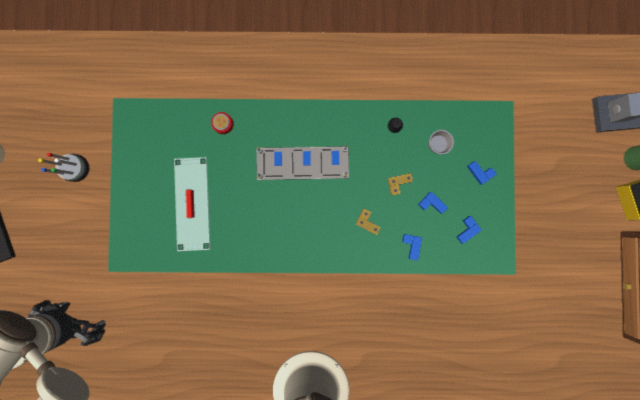

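View pics/side0.png

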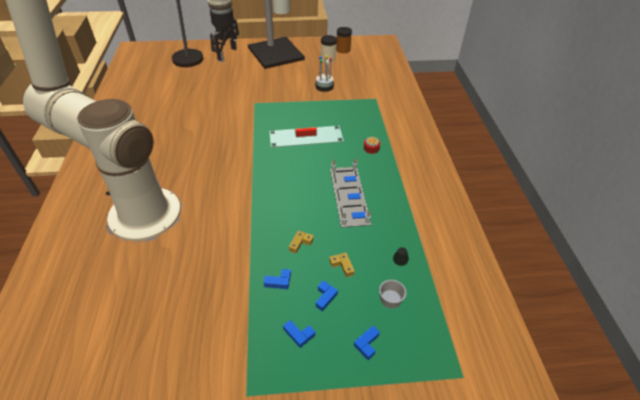

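Top view: the only brass Ls are at (400,184) and (368,222). The blue look-alikes, to be left alone, are at (482,172), (433,203), (470,230) and (412,246). The tray is at (303,163), the cover at (191,204) with its red handle at (189,204), the holder at (222,123), the loupe at (395,125) and the tin at (441,142). I choose the two brass ones and will check them in a close crop.

```bash
cat >> h.py <<'E'
from scipy.optimize import least_squares, minimize
def brass(p):
    h=cv2.cvtColor(p,cv2.COLOR_RGB2HSV); return ((h[...,0]>14)&(h[...,0]<32)&(h[...,1]>120)&(h[...,2]>80))
def Ltmpl(res=0.0005):
    pass
LP=np.array([[33,12],[33,-12],[-9,-12],[-9,-38],[-33,-38],[-33,12]])/1000.
def fitL(pts):
    """pts: Nx2 top-face points; returns x,y,yaw,mirrored,score"""
    res=0.0005; c=pts.mean(0); N=260; im=np.zeros((N,N),np.uint8)
    ij=((pts-c)/res+N/2).round().astype(int); ok=((ij>=0)&(ij<N)).all(1)
    np.add.at  # noqa
    im[ij[ok,1],ij[ok,0]]=255
    im=cv2.morphologyEx(im,cv2.MORPH_CLOSE,np.ones((13,13),np.uint8))
    best=None
    def ren(a):
        x,y,t,m=a; P=LP*[1,-1 if m else 1]; Q=P@np.array([[np.cos(t),np.sin(t)],[-np.sin(t),np.cos(t)]])+[x,y]
        o=np.zeros_like(im); cv2.fillPoly(o,[np.round((Q/res+N/2)*16).astype(np.int32)],255,shift=4); return o
    B=im/255.; B=cv2.GaussianBlur(B,(0,0),3)
    def cost(v,m): return np.abs(cv2.GaussianBlur(ren((v[0]/1000,v[1]/1000,v[2]/20,m))/255.,(0,0),3)-B).sum()
    for m in(0,1):
        for t in np.arange(0,2*np.pi,np.pi/6):
            cl=np.array([-10,-9 if not m else 9.]); ca,sa=np.cos(t),np.sin(t)
            o=-np.array([ca*cl[0]-sa*cl[1],sa*cl[0]+ca*cl[1]])
            r=minimize(cost,[o[0],o[1],t*20],args=(m,),method="Nelder-Mead",options=dict(maxiter=120,initial_simplex=[[o[0],o[1],t*20],[o[0]+4,o[1],t*20],[o[0],o[1]+4,t*20],[o[0],o[1],t*20+5]]))
            if best is None or r.fun<best[-1]: best=(c[0]+r.x[0]/1000,c[1]+r.x[1]/1000,(r.x[2]/20+np.pi)%(2*np.pi)-np.pi,m,r.fun)
    return best
def brackets(p,d,i,minpx=60,zlo=0.012,zhi=0.035,lim=True):
    W=cloud(d,i); m=brass(p)&(W[...,2]>zlo)&(W[...,2]<zhi)
    n,l,s,_=cv2.connectedComponentsWithStats(m.astype(np.uint8)); out=[]
    for k in range(1,n):
        if s[k,4]<minpx: continue
        w=W[l==k]; out.append((fitL(w[:,:2]),np.median(w[:,2]),s[k,4],s[k,:4]))
    return out
E
python3 - <<'E'
from h import *
np.set_printoptions(precision=4,suppress=True)
for n in("top","side"):
    a=np.load(f"pics/{n}0.npz"); p,d=a["p"],a["d"]; i=vision.camera_info(n); W=cloud(d,i)
    pts=dict(top=[(190,204),(260,150),(303,150),(278,158),(183,230),(395,125),(300,220),(222,123),(441,142),(294,170)],side=[(306,132),(350,190),(300,200)])[n]
    for u,v in pts: print(n,(u,v),W[v,u])
    for b in brackets(p,d,i): print(np.array(b[0]),b[1:])
    if n=="top":
        A=np.hstack([cv2.resize(p[135:275,335:515],None,fx=4,fy=4,interpolation=2)]); save("cropA",A)
        B=cv2.resize(p[110:260,165:360],None,fx=4,fy=4,interpolation=2); save("cropB",B)
E
```

```text
top (190, 204) [0.5182 0.3355 0.0379]
top (260, 150) [0.6723 0.1447 0.026 ]
top (303, 150) [0.6761 0.0243 0.006 ]
top (278, 158) [0.6519 0.0952 0.0108]
top (183, 230) [0.4449 0.3634 0.0056]
top (395, 125) [ 0.7431 -0.2339  0.0421]
top (300, 220) [ 0.4755  0.0315 -0.0028]
top (222, 123) [0.7462 0.2509 0.0363]
top (441, 142) [ 0.7024 -0.3722  0.0049]
top (294, 170) [0.6185 0.0496 0.005 ]
[   0.5924   -0.2516   -1.3397    0.     2871.0376] (np.float64(0.022211720073405328), np.int32(237), array([388, 174,  24,  21], dtype=int32))
[   0.5263   -0.8809   -2.3517    1.     7922.4554] (np.float64(0.02392971010028344), np.int32(202), array([617, 181,  19,  39], dtype=int32))
[   0.4629   -0.1592   -2.0931    1.     3542.4474] (np.float64(0.022173959252202113), np.int32(228), array([357, 209,  23,  25], dtype=int32))
side (306, 132) [0.5199 0.3361 0.0287]
side (350, 190) [0.6447 0.0522 0.0021]
side (300, 200) [ 0.4796  0.0221 -0.0011]
[  -0.7693    1.0722    2.3496    1.     8882.1835] (np.float64(0.023558223772791875), np.int32(362), array([ 0, 37, 25, 26], dtype=int32))
[   0.4593   -0.1592   -2.0499    1.     2894.0989] (np.float64(0.021022339000201562), np.int32(226), array([289, 231,  24,  21], dtype=int32))
[   0.5898   -0.2504   -1.3419    0.     2144.5676] (np.float64(0.021285296694655842), np.int32(257), array([330, 253,  24,  23], dtype=int32))
```

View pics/cropA.png

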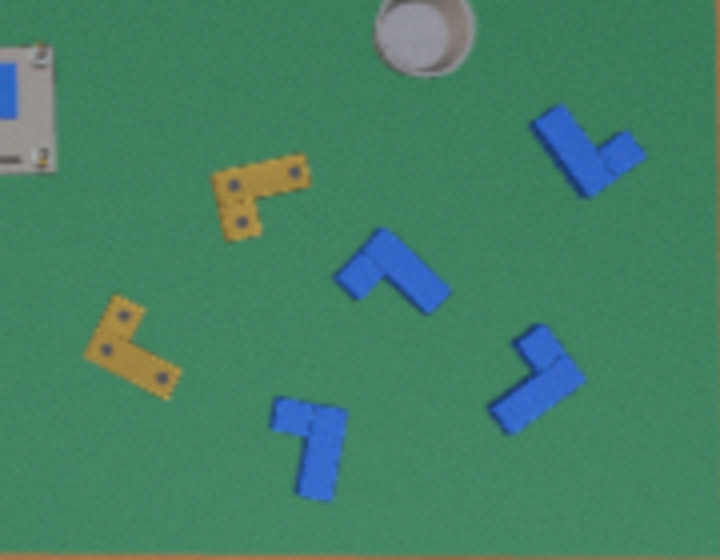

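View pics/cropB.png

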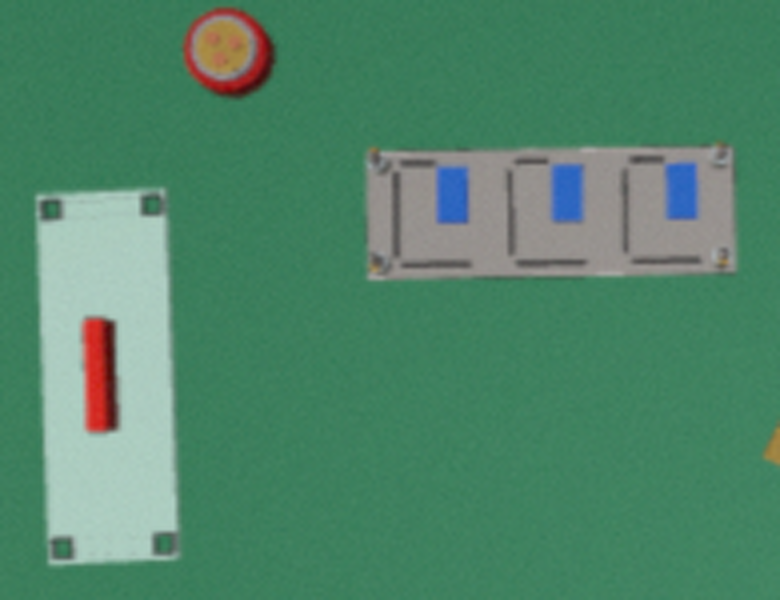

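The crop confirms both choices. Bracket A at crop (258,195) is a true L. Bracket B at crop (130,345) is mirrored and needs turning over. The second crop shows the tray aligned with the world axes. Blue infill sits at upper right in each pocket, so tray yaw is about 0. Next I measure the tray with the wrist camera from two opposite yaws and check which flip poses the arm can reach.

```bash
cat >> h.py <<'E'
def TM(p,qq):
    M=np.eye(4); M[:3,:3]=R.from_quat([*qq[1:],qq[0]]).as_matrix(); M[:3,3]=p; return M
def camtool():
    return np.linalg.inv(TM(sensors.get_tool_pos(),sensors.get_tool_rot()))@np.linalg.inv(np.array(vision.camera_info("wrist")["view"]))
def look(xy,yaw,h=0.32,z=0.01):
    C=camtool(); qq=q(yaw); M=TM([0,0,0],qq)@C; a=M[:3,2]; o=M[:3,3]
    s=(z-(h+o[2]))/a[2]; p=np.r_[np.array(xy)-(o+a*s)[:2],h]; bot.move_to(p,qq); bot.wait(0.3); return snap("wrist")
def tray(p,d,i,near=(0.645,0.028)):
    W=cloud(d,i); h=cv2.cvtColor(p,cv2.COLOR_RGB2HSV)
    g=~((h[...,0]>60)&(h[...,0]<95)&(h[...,1]>90))
    m=g&(W[...,2]>0.001)&(W[...,2]<0.02)&(np.hypot(W[...,0]-near[0],W[...,1]-near[1])<0.16)
    m=cv2.morphologyEx(m.astype(np.uint8),cv2.MORPH_OPEN,np.ones((3,3)))
    w=W[m>0][:,:2].astype(np.float32); r=cv2.minAreaRect(w*1000)
    b=(h[...,0]>100)&(h[...,0]<125)&(h[...,1]>130)&(m>0)
    n,l,s,c=cv2.connectedComponentsWithStats(b.astype(np.uint8)); bl=[np.nanmean(W[l==k],0) for k in range(1,n) if s[k,4]>30]
    return r,np.array(sorted(bl,key=lambda v:-v[1]))
E
python3 - <<'E'
from h import *
np.set_printoptions(precision=4,suppress=True)
print(camtool())
a=np.load("pics/top0.npz"); print(tray(a["p"],a["d"],vision.camera_info("top")))
for k,y in enumerate((np.pi/2,-np.pi/2)):
    try:
        p,d,i=look((0.645,0.028),y); print(sensors.get_joint_positions()); print(tray(p,d,i)); save(f"tr{k}",p); np.savez(f"pics/tr{k}.npz",p=p,d=d,v=i["view"])
    except bot.Unreachable as e: print("unreach",y,e)
# flip reachability
def tq(x0,tilt): # bracket frame heading x0 (angle), closing axis perpendicular; tilt>0: tool points toward +x0
    t=tilt; zt=np.array([np.cos(x0)*np.sin(t),np.sin(x0)*np.sin(t),-np.cos(t)]); yt=np.array([-np.sin(x0),np.cos(x0),0]); xt=np.cross(yt,zt)
    Q=R.from_matrix(np.c_[xt,yt,zt]).as_quat(); return np.r_[Q[3],Q[:3]], np.r_[-Q[1]*0,0,0,0]
def tqs(x0,t): 
    a=tq(x0,t)[0]; r=R.from_quat([*a[1:],a[0]])*R.from_euler('z',np.pi); b=r.as_quat(); return a,np.r_[b[3],b[:3]]
for x in(0.4,0.45,0.5):
  for y in(-0.05,0.05,0.15):
    for x0 in np.radians([-90,0,90,180]):
      for al in(25,):
        o=[]
        for t in(-al,90-al,-(90-al),al,0):
            o.append("".join("X" if ik([x,y,0.06],Q) is not None else "." for Q in tqs(x0,np.radians(t))))
        print(x,y,round(np.degrees(x0)),o)
E
```

```text
[[ 0.0002 -0.9515 -0.3075  0.0801]
 [ 1.     -0.0001  0.0008 -0.0008]
 [-0.0008 -0.3075  0.9515 -0.1276]
 [ 0.      0.      0.      1.    ]]
(((639.5537719726562, 25.64550018310547), (92.17247772216797, 261.3809814453125), 1.1749727725982666), array([[ 0.6513,  0.0952,  0.0106],
       [ 0.6533,  0.0153,  0.0109],
       [ 0.6554, -0.0675,  0.0108]]))
[-0.1576  0.1434  1.4673  0.      1.5309 -1.7288]
(((638.2096557617188, 29.874313354492188), (92.61913299560547, 264.1734924316406), 1.4016869068145752), array([[ 0.648 ,  0.0993,  0.0099],
       [ 0.6502,  0.0177,  0.0099],
       [ 0.6522, -0.0639,  0.0098]]))
[-0.1303  0.4745  1.0616  0.      1.6055  1.4404]
(((637.5208129882812, 29.28929901123047), (92.5768814086914, 264.5364685058594), 1.3800506591796875), array([[ 0.6502,  0.0991,  0.0102],
       [ 0.6523,  0.0176,  0.0102],
       [ 0.6541, -0.0639,  0.01  ]]))
0.4 -0.05 -90 ['XX', 'XX', 'XX', 'XX', 'XX']
0.4 -0.05 0 ['XX', '..', 'XX', 'XX', 'XX']
0.4 -0.05 90 ['XX', 'XX', 'XX', 'XX', 'XX']
0.4 -0.05 180 ['XX', 'XX', '..', 'XX', 'XX']
0.4 0.05 -90 ['XX', 'XX', 'XX', 'XX', 'XX']
[... 660 characters left out ...]

0.45 0.15 -90 ['XX', 'XX', 'XX', 'XX', 'X.']
0.45 0.15 0 ['XX', 'XX', 'XX', 'XX', 'XX']
0.45 0.15 90 ['XX', 'XX', 'XX', 'XX', '.X']
0.45 0.15 180 ['XX', 'XX', 'XX', 'XX', 'XX']
0.5 -0.05 -90 ['XX', 'XX', 'XX', 'XX', 'XX']
0.5 -0.05 0 ['XX', 'XX', 'XX', 'XX', 'XX']
0.5 -0.05 90 ['XX', 'XX', 'XX', 'XX', 'XX']
0.5 -0.05 180 ['XX', 'XX', 'XX', 'XX', 'XX']
0.5 0.05 -90 ['XX', 'XX', 'XX', 'XX', 'X.']
0.5 0.05 0 ['XX', 'XX', 'XX', 'XX', 'XX']
0.5 0.05 90 ['XX', 'XX', 'XX', 'XX', '.X']
0.5 0.05 180 ['XX', 'XX', 'XX', 'XX', 'XX']
0.5 0.15 -90 ['XX', 'XX', 'XX', 'XX', 'X.']
0.5 0.15 0 ['XX', 'XX', 'XX', 'XX', 'XX']
0.5 0.15 90 ['XX', 'XX', 'XX', 'XX', '.X']
0.5 0.15 180 ['XX', 'XX', 'XX', 'XX', 'XX']
```

```bash
cat >> h.py <<'E'
TR=np.array([0.638,0.0297]); TY=0.025
def tw(x,y): return TR+np.array([np.cos(TY)*x-np.sin(TY)*y,np.sin(TY)*x+np.cos(TY)*y])
def rot(a,v): return np.array([np.cos(a)*v[0]-np.sin(a)*v[1],np.sin(a)*v[0]+np.cos(a)*v[1]])
def seen(xy,yaws=(np.pi/2,-np.pi/2),near=0.06,h=0.30,**k):
    """average bracket pose near xy over two opposite camera yaws"""
    o=[]
    for y in yaws:
        p,d,i=look(xy,y,h=h)
        c=[b for b in brackets(p,d,i,**k) if np.hypot(b[0][0]-xy[0],b[0][1]-xy[1])<near]
        for b in c: print("  seen",np.round(b[0],4),round(float(b[1]),4),b[2])
        if c: o.append(c[0][0])
    o=np.array(o); a=np.angle(np.exp(1j*o[:,2]).mean()); return np.r_[o[:,:2].mean(0),a,o[0,3]]
def down_to(p,step=0.002,fmax=6,feed=0.05):
    """straight down to p, stopping on upward wrist force"""
    f0=np.array(sensors.get_wrist_force())[2]; z=sensors.get_tool_pos()[2]
    while z>p[2]+1e-4:
        z=max(z-step,p[2]); bot.servo_line(np.r_[p[:2],z],feed=feed)
        f=sensors.get_wrist_force()[2]-f0
        if f>fmax: print("  contact z",round(z,4),"f",round(f,1)); return z
    return z
E
python3 - <<'E'
from h import *
np.set_printoptions(precision=4,suppress=True)
a=np.load("pics/tr0.npz"); p=a["p"].copy(); i=dict(vision.camera_info("wrist")); i["view"]=a["v"]
big=cv2.resize(p,None,fx=2,fy=2,interpolation=2)
for k in(-1,0,1):
    pts=np.array([w2px(i,np.r_[tw(x,y+0.013+0.082*k),0.011]) for x,y in LP])*2
    cv2.polylines(big,[pts.round().astype(np.int32)],True,(255,0,255),1)
c=np.array(w2px(i,np.r_[TR,0.01]))*2; x,y=c.astype(int); save("ov",big[max(0,y-220):y+220,max(0,x-390):x+390])
print(sensors.get_t(),bot.tips_ahead)
A=seen((0.59,-0.25)); print("A",A)
B=seen((0.461,-0.159)); print("B",B); np.savez("ab.npz",A=A,B=B); print(sensors.get_t())
E
```

```text
5.5917 0.014
  seen [   0.5896   -0.25     -1.3384    0.     2401.    ] 0.021 882
  seen [   0.5908   -0.2493   -1.341     0.     2395.0098] 0.0212 863
A [ 0.5902 -0.2496 -1.3397  0.    ]
  seen [   0.4587   -0.1577   -2.0516    1.     2260.5835] 0.0209 954
  seen [   0.4605   -0.1577   -2.0664    1.     2268.    ] 0.0211 894
B [ 0.4596 -0.1577 -2.059   1.    ]
18.2833
```

View pics/ov.png

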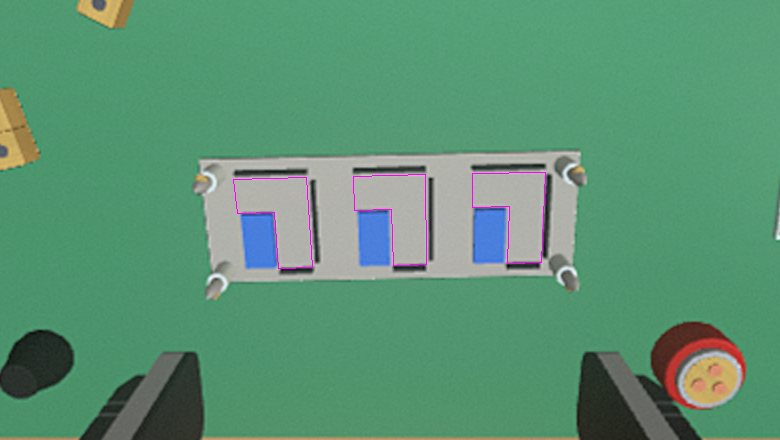

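The overlay shows the predicted pockets within about 1 mm of the rims: right rim at (548,215), infill at (490,236). I shift the tray estimate by -0.6 mm in y. Next I pick bracket A and place it in the near-right pocket.

```bash
sed -i 's/TR=np.array(\[0.638,0.0297\])/TR=np.array([0.638,0.0291])/' h.py; cat >> h.py <<'E'
GX=0.006; ZT=0.0225   # grip point along the long arm; TCP height above the bracket's underside
def qsel(p,yaw):
    return [yaw] if ik(p,q(yaw)) is not None else []
def pickflat(b,pk,z0=0.0):
    """pick true-L bracket b=(x,y,yaw) for pocket pk (-1,0,1) and seat it"""
    g=b[:2]+rot(b[2],[GX,0]); pp=tw(0,0.013+0.082*pk)+rot(TY,[GX,0]); dy=(TY-b[2]+np.pi)%(2*np.pi)-np.pi
    for s in(np.pi/2,-np.pi/2):
        y0=b[2]+s; y1=TY+s
        if ik(np.r_[g,0.12],q(y0)) is not None and ik(np.r_[pp,0.12],q(y1)) is not None: break
    bot.move_gripper(0.045); bot.move_to(np.r_[g,0.12],q(y0)); bot.servo_line(np.r_[g,ZT+z0],feed=0.12)
    bot.move_gripper(0.0,60); print("  width",sensors.get_gripper_width(),"pad",sensors.get_finger_force())
    bot.servo_line(np.r_[g,0.12],feed=0.15); bot.move_to(np.r_[pp,0.12],q(y1)); bot.wait(0.2)
    print("  carried width",sensors.get_gripper_width(),"pad",sensors.get_finger_force())
    return pp,y1
def seat(pp):
    bot.servo_line(np.r_[pp,0.045],feed=0.12); bot.wait(0.2)
    z=down_to(np.r_[pp,ZT+0.0045],step=0.0015,fmax=5); print("  seat z above floor",z-ZT-0.005)
    bot.move_gripper(0.036); bot.servo_line(np.r_[pp,0.12],feed=0.15)
E
python3 - <<'E'
from h import *
np.set_printoptions(precision=4,suppress=True)
A=np.load("ab.npz")["A"]
pp,y1=pickflat(A,-1)
p,d,i=snap("wrist"); save("carryA",p)
seat(pp)
p,d,i=look(tw(0,0),np.pi/2,h=0.30); save("placedA",cv2.resize(p[100:330,120:520],None,fx=2,fy=2))
for b in brackets(p,d,i,zlo=0.012,zhi=0.06): print(np.array(b[0]),b[1:3])
print("want",tw(0,0.013-0.082),sensors.get_t())
E
```

```text
width 0.022125060666900717 pad 60.992621183395386
  carried width 0.021958712451259268 pad 60.18546938896179
  contact z 0.0282 f 7.1
  seat z above floor 0.0007269252694282373
[   0.46     -0.1566   -2.0593    1.     1394.4962] (np.float64(0.02071975570878626), np.int32(1686))
[   0.6376   -0.039     0.01      0.     4854.    ] (np.float64(0.02569330418475227), np.int32(528))
[   0.739     0.2448   -1.8846    1.     6104.3405] (np.float64(0.03675167960790826), np.int32(360))
want [ 0.6397 -0.0399] 29.8917
```

View pics/placedA.png

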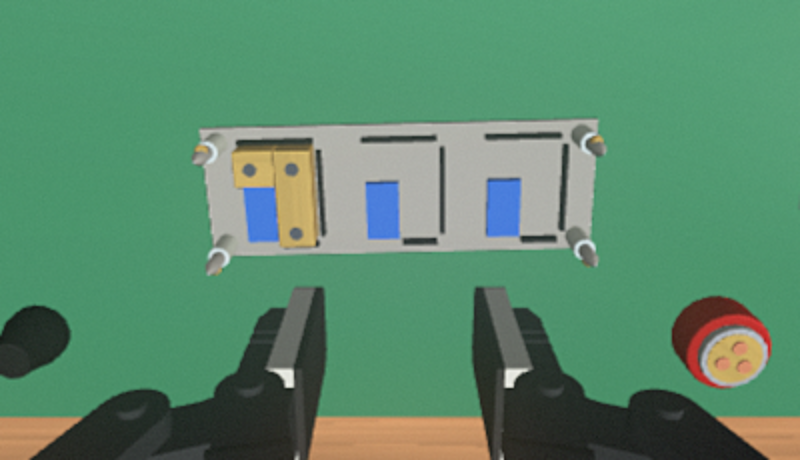

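Bracket A is seated in the leftmost pocket of this picture, (277,195), flat between the rims. Its top reads 25.7 mm, where a bracket on the bench reads 20.7, so it is 5 mm up on the tray floor. Next I turn bracket B over at a free spot in front of the tray, first standing it on its heel.

```bash
cat >> h.py <<'E'
AL=np.radians(25); ST=np.array([0.45,0.04]); X0=-np.pi/2
def tool_for(x0,tilt,sgn,gp):
    """tool matrix: closing axis level and across heading x0, pointing down tilted towards +x0; grasp point at gp"""
    zt=np.array([np.cos(x0)*np.sin(tilt),np.sin(x0)*np.sin(tilt),-np.cos(tilt)]); yt=sgn*np.array([-np.sin(x0),np.cos(x0),0])
    M=np.eye(4); M[:3,:3]=np.c_[np.cross(yt,zt),yt,zt]; M[:3,3]=np.asarray(gp)+0.005*zt; return M
def pq(M):
    Q=R.from_matrix(M[:3,:3]).as_quat(); return M[:3,3],np.r_[Q[3],Q[:3]]
def back(M,d,up=0):
    N=M.copy(); N[:3,3]-=d*M[:3,2]; N[2,3]+=up; return N
def atz(M,z): N=M.copy(); N[2,3]=z; return N
def go(M): bot.move_to(*pq(M))
def line(M,feed=0.12): bot.servo_line(M[:3,3],feed=feed)
def ok(Ms): return all(ik(*pq(M)) is not None for M in Ms)
E
cat > flip1.py <<'E'
from h import *
B=seen((0.4596,-0.1577),yaws=(np.pi/2,)); B0=np.load("ab.npz")["B"]; print(B,B0)
if np.hypot(*(B-B0)[:2])<0.004: B=B0
g=np.r_[B[:2]+rot(B[2],[0.018,0]),0.0245]
st=np.r_[ST+np.array([np.cos(X0),np.sin(X0)])*(-0.0135),0.033+0.018+0.001]  # bench-up face turns to -X0 side
for s in(1,-1):
    G=tool_for(B[2],-AL,s,g); S=tool_for(X0,np.pi/2-AL,s,st); S0=tool_for(X0,-AL,s,np.r_[ST,0.22])
    L=[atz(G,0.15),G,S0,atz(S,0.20),S,back(S,0.08),back(S,0.08,0.12)]
    print(s,[ik(*pq(M)) is not None for M in L])
    if ok(L): break
bot.move_gripper(0.045); go(atz(G,0.15)); line(G); bot.move_gripper(0,60); print("w",sensors.get_gripper_width(),sensors.get_finger_force())
line(atz(G,0.18)); go(S0); go(atz(S,0.20)); bot.wait(.3); print("w",sensors.get_gripper_width(),sensors.get_finger_force())
line(atz(S,S[2,3]+0.012)); bot.wait(.2)
z=down_to(np.r_[S[:2,3],S[2,3]-0.003],step=0.0015,fmax=4); print("z err",z-S[2,3])
bot.move_gripper(0.05); line(back(S,0.08),0.1); line(back(S,0.08,0.12))
p,d,i=snap("side"); W=cloud(d,i); m=brass(p)&(np.hypot(W[...,0]-ST[0],W[...,1]-ST[1])<0.08)&(W[...,2]>0.004)
print("stand: z max",np.nanmax(W[m][:,2]),"top xy",np.mean(W[m][W[m][:,2]>0.058],0),m.sum()); save("stand",cv2.resize(p[100:330,180:480],None,fx=2.6,fy=2.6,interpolation=2))
print(sensors.get_t())
E
python3 flip1.py
```

```text
seen [ 4.5840000e-01 -1.5830000e-01 -2.0372000e+00  1.0000000e+00
  2.2800084e+03] 0.0209 958
[ 0.45839525 -0.158256   -2.03720465  1.        ] [ 0.4596144  -0.15767586 -2.05900125  1.        ]
1 [True, True, True, True, True, True, True]
w 0.022317900478324416 59.85327064990997
w 0.022543385045048756 59.091333746910095
  contact z 0.0489 f 7.5
z err -0.000981140805730328
stand: z max 0.07005150529389603 top xy [0.44822306 0.03535992 0.06508473] 183
44.7667
```

```bash
cat > flip2.py <<'E'
from h import *
p,d,i=snap("top"); W=cloud(d,i); m=brass(p)&(np.hypot(W[...,0]-ST[0],W[...,1]-ST[1])<0.08)&(W[...,2]>0.055)
t=W[m]; print("top",np.nanmean(t,0),t.shape); 
u=np.array([np.cos(X0),np.sin(X0)]); c=ST.copy(); c[1]=0.5*(ST[1]+np.nanmean(t,0)[1]); print("c",c)
if np.hypot(*(np.nanmean(t,0)[:2]-ST))>0.012: raise SystemExit("moved")
g=np.r_[c+u*0.0135,0.051]; FS=np.array([0.45,0.06]); f=np.r_[FS-u*0.018,0.0245]
for s in(1,-1):
    G=tool_for(X0,-(np.pi/2-AL),s,g); F=tool_for(X0,AL,s,f)
    L=[back(G,0.08,0.1),back(G,0.08),G,atz(G,0.2),atz(F,0.2),F,atz(F,0.15)]
    print(s,[ik(*pq(M)) is not None for M in L])
    if ok(L): break
H=tool_for(X0,0,s,np.r_[ST,0.28])
if ik(*pq(H)) is not None: go(H)
go(L[0]); line(L[1]); line(G,0.08); bot.move_gripper(0,60); print("w",sensors.get_gripper_width(),sensors.get_finger_force())
line(L[3]); go(L[4]); bot.wait(.3); print("w",sensors.get_gripper_width(),sensors.get_finger_force())
line(atz(F,F[2,3]+0.012)); bot.wait(.2); z=down_to(np.r_[F[:2,3],F[2,3]-0.001],step=0.0015,fmax=4); print("z err",z-F[2,3])
bot.move_gripper(0.05); line(atz(F,0.15))
b=seen(FS); print(b); np.save("b2.npy",b)
p,d,i=snap("top"); save("flipped",cv2.resize(p[100:280,150:420],None,fx=2.9,fy=2.9,interpolation=2)); print(sensors.get_t())
E
python3 flip2.py
```

```text
top [0.4518175  0.03601296 0.06565386] (66, 3)
c [0.45       0.03800648]
1 [True, True, True, True, True, True, True]
w 0.02221960830333395 60.340869426727295
w 0.022282103772920486 60.05121946334839
  contact z 0.0204 f 12.8
z err 0.0004467085733933576
  seen [4.4860000e-01 6.0900000e-02 1.5564000e+00 0.0000000e+00 2.3314341e+03] 0.0209 934
  seen [4.4950000e-01 6.0400000e-02 1.5946000e+00 0.0000000e+00 2.3020217e+03] 0.0212 905
[0.44904917 0.06065992 1.57551142 0.        ]
62.3833
```

View pics/stand.png

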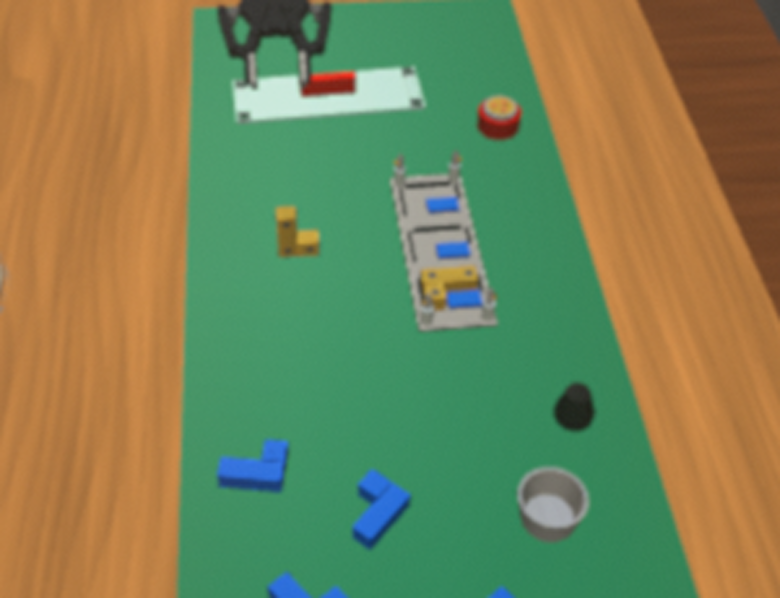

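View pics/flipped.png

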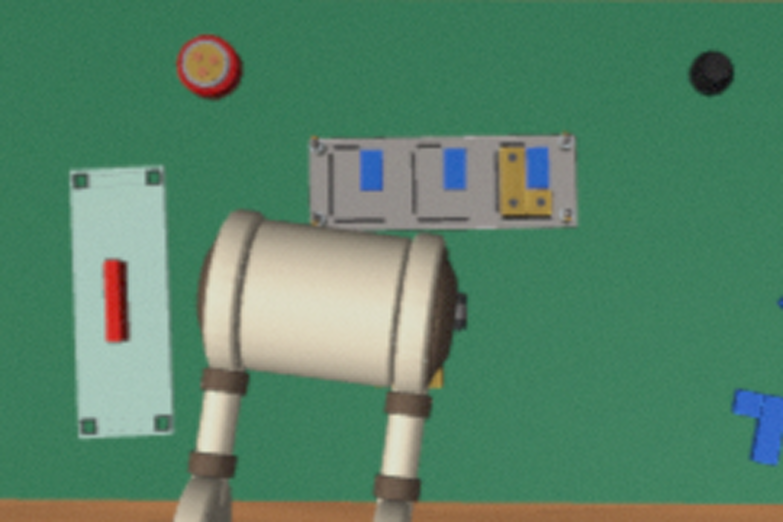

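The side view shows B standing cleanly on its heel at (295,232). It now reads as a true L lying flat at (0.449, 0.061). Next I put it in the far-left pocket and measure the cover.

```bash
cat >> h.py <<'E'
def cover(p,d,i,near,zlo=0.003,zhi=0.012,rad=0.17):
    W=cloud(d,i); h=cv2.cvtColor(p,cv2.COLOR_RGB2HSV); D=np.hypot(W[...,0]-near[0],W[...,1]-near[1])
    g=~((h[...,0]>60)&(h[...,0]<95)&(h[...,1]>90))&(W[...,2]>zlo)&(W[...,2]<zhi)&(D<rad)
    g=cv2.morphologyEx(g.astype(np.uint8),cv2.MORPH_OPEN,np.ones((3,3)))
    n,l,s,_=cv2.connectedComponentsWithStats(g); k=1+np.argmax(s[1:,4]); w=W[l==k]
    r=cv2.minAreaRect((w[:,:2]*1000).astype(np.float32))
    red=((h[...,0]<8)|(h[...,0]>172))&(h[...,1]>140)&(W[...,2]>zhi+0.018)&(D<0.08)
    rw=W[red]; rr=cv2.minAreaRect((rw[:,:2]*1000).astype(np.float32)) if len(rw)>9 else None
    return r,np.median(w[:,2]),rr,(np.median(rw[:,2]) if len(rw) else None)
E
python3 - <<'E'
from h import *
np.set_printoptions(precision=4,suppress=True)
pp,y1=pickflat(np.load("b2.npy"),1); seat(pp)
for y in(np.pi/2,-np.pi/2):
    p,d,i=look(tw(0,0),y,h=0.30)
    if y>0: save("placedB",cv2.resize(p[100:330,120:520],None,fx=2,fy=2))
    for b in brackets(p,d,i,zlo=0.012,zhi=0.06): print(np.array(b[0]),b[1:3])
print("want",tw(0,0.013-0.082),tw(0,.013+.082))
for k,y in enumerate((np.pi/2,-np.pi/2)):
    try: p,d,i=look((0.515,0.335),y,h=0.36)
    except bot.Unreachable: print("no",y); continue
    print(cover(p,d,i,(0.515,0.335))); save(f"cov{k}",p); np.savez(f"pics/cov{k}.npz",p=p,d=d,v=i["view"])
print(sensors.get_t())
E
```

```text
width 0.022333608044060992 pad 59.680867195129395
  carried width 0.02226986827833824 pad 58.81277024745941
  contact z 0.027 f 10.9
  seat z above floor -0.0004999999999999996
[   0.6345    0.1318   -0.3159    0.     5912.9793] (np.float64(0.026140876605473984), np.int32(317))
[   0.6365   -0.0384    0.0412    0.     4018.8233] (np.float64(0.025686701484582186), np.int32(562))
[   0.613     0.0892   -2.3471    1.     8048.0171] (np.float64(0.0259142325333081), np.int32(97))
[   0.7656    0.2562   -0.4296    0.     6157.5024] (np.float64(0.0368677435081024), np.int32(359))
[   0.7433    0.2749    2.256     1.     6117.3735] (np.float64(0.03693821558615801), np.int32(618))
[   0.6345    0.1242    0.0456    0.     3831.2949] (np.float64(0.026282560487325884), np.int32(514))
[   0.6103   -0.0753   -2.4016    0.     7782.1127] (np.float64(0.026042730847468165), np.int32(147))
want [ 0.6397 -0.0399] [0.6356 0.1241]
(((519.0390014648438, 345.17962646484375), (264.8111877441406, 92.17627716064453), 3.198319911956787), np.float64(0.0050801372823979785), ((499.0801086425781, 340.7269287109375), (112.9732894897461, 24.96453857421875), 11.960217475891113), np.float64(0.034948727510949795))
(((517.3003540039062, 344.0160217285156), (264.9774169921875, 92.21499633789062), 3.1553585529327393), np.float64(0.00531632501659815), ((519.0844116210938, 344.6257629394531), (77.03166961669922, 14.192169189453125), 3.1013758182525635), np.float64(0.03514589828347969))
84.6583
```

View pics/placedB.png

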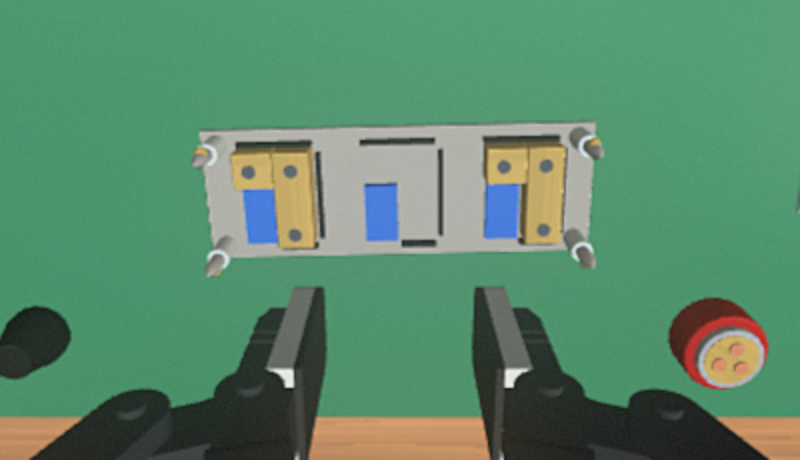

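View pics/cov0.png

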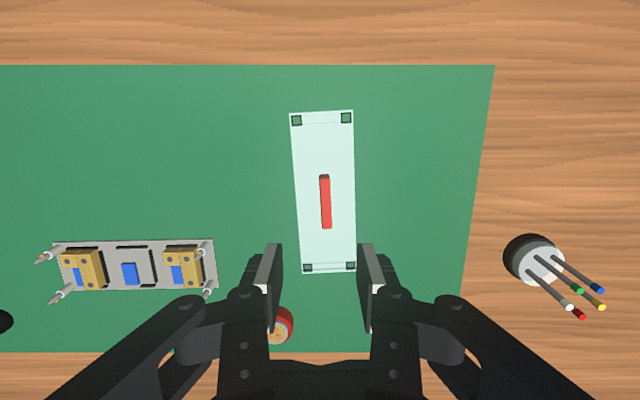

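Both brackets are home: A at (277,200) and B at (527,195), flat, with tops near 26 mm. The cover lies at about (0.518, 0.345) with its long axis 3.2° off world x. The fit tolerance is about 1.2 mm, so I first refine the tray pose from the post pins in the two stored opposite views.

```bash
python3 - <<'E'
from h import *
np.set_printoptions(precision=4,suppress=True)
off=np.array([[36,121],[36,-121],[-36,121],[-36,-121]])/1000
acc=[]
for k in(0,1):
    a=np.load(f"pics/tr{k}.npz"); i=dict(vision.camera_info("wrist")); i["view"]=a["v"]; W=cloud(a["d"],i)
    r=[]
    for o in off:
        c=tw(*o); D=np.hypot(W[...,0]-c[0],W[...,1]-c[1])
        m=(D<0.012)&(W[...,2]>0.046)&(W[...,2]<0.06); s=(D<0.012)&(W[...,2]>0.027)&(W[...,2]<0.0315)
        mm=lambda m:(W[m].min(0)+W[m].max(0))[:2]/2
        r.append(np.r_[W[m].mean(0)[:2]-c,m.sum(),W[m][:,2].max(),mm(s)-c,s.sum()])
    r=np.array(r); print(r); acc.append(r)
P=(acc[0]+acc[1])/2; print("pins",P[:,:2].mean(0),"shoulder",P[:,4:6].mean(0)); 
for cs in((0,1),(4,5)):
    dst=np.array([tw(*o) for o in off])+P[:,cs]; A=dst-dst.mean(0)
    print("centre",dst.mean(0),"yaw",np.arctan2((off[:,0]*A[:,1]-off[:,1]*A[:,0]).sum(),(off*A).sum()),"resid",A-np.array([rot(np.arctan2((off[:,0]*A[:,1]-off[:,1]*A[:,0]).sum(),(off*A).sum()),o) for o in off]))
E
```

```text
[[-0.0009 -0.0003 28.      0.054   0.0001  0.0001 39.    ]
 [-0.001   0.0015 30.      0.055  -0.0007  0.0008 44.    ]
 [-0.0005 -0.0006 30.      0.0546 -0.0004 -0.0005 38.    ]
 [-0.0003  0.0017 29.      0.0548 -0.0004  0.003  34.    ]]
[[ 0.0007 -0.0016 36.      0.0555 -0.0003 -0.0012 42.    ]
 [ 0.0001  0.0006 33.      0.0547 -0.0008  0.0012 34.    ]
 [ 0.0011 -0.001  31.      0.0541  0.     -0.0009 40.    ]
 [ 0.0006  0.0007 28.      0.0553 -0.0001 -0.0003 43.    ]]
pins [-0.      0.0001] shoulder [-0.0003  0.0003]
centre [0.638  0.0292] yaw 0.02408261168051759 resid [[-0.0002 -0.0011]
 [-0.0003  0.001 ]
 [ 0.0002 -0.0009]
 [ 0.0003  0.001 ]]
centre [0.6377 0.0294] yaw 0.023633442682293164 resid [[ 0.0001 -0.0008]
 [-0.0003  0.0008]
 [-0.     -0.0011]
 [ 0.0002  0.0011]]
```

The pins and shoulders agree: tray centre (0.6379, 0.0292), yaw 0.024. I re-measure the cover just before gripping it, carry it over, and lower it with force checks.

```bash
sed -i 's/^TR=.*/TR=np.array([0.6379,0.0292]); TY=0.0241/' h.py; cat > cov.py <<'E'
from h import *
np.set_printoptions(precision=4,suppress=True)
o=[]
for y in(np.pi/2,-np.pi/2):
    p,d,i=look((0.518,0.345),y,h=0.36); r,zz,rr,_=cover(p,d,i,(0.518,0.345)); print(r,zz,rr)
    (cx,cy),(w,h),a=r; a=np.radians(a if w>h else a+90); a=(a+np.pi/2)%np.pi-np.pi/2; o.append([cx/1000,cy/1000,a])
o=np.array(o); C=o.mean(0); print("cover",C)
if np.abs(o[0]-o[1]).max()>0.006: raise SystemExit("disagree")
ZC=0.023; tgt=TR
best=None
for s in(np.pi/2,-np.pi/2):
    for e in(TY,TY+np.pi,TY-np.pi):
        y0=C[2]+s
        if abs(e-y0)>2: continue
        a=ik(np.r_[C[:2],0.16],q(y0)); b=ik(np.r_[tgt,0.16],q(e)); c=ik(np.r_[tgt,0.05],q(e)); g=ik(np.r_[C[:2],ZC],q(y0))
        if None in [None if v is None else 1 for v in(a,b,c,g)]: continue
        j=np.abs(np.array(b)-a).max(); print(s,e,j)
        if best is None or j<best[0]: best=(j,y0,e)
_,y0,e=best
bot.move_gripper(0.05); bot.move_to(np.r_[C[:2],0.12],q(y0)); bot.servo_line(np.r_[C[:2],0.05],feed=0.12)
down_to(np.r_[C[:2],ZC],step=0.003,fmax=5); bot.move_gripper(0,80); print("w",sensors.get_gripper_width(),sensors.get_finger_force(),sensors.get_wrist_force())
bot.servo_line(np.r_[C[:2],0.17],feed=0.12); bot.move_to(np.r_[tgt,0.17],q(e)); bot.wait(.4)
print("w",sensors.get_gripper_width(),sensors.get_finger_force(),sensors.get_wrist_force())
np.save("e.npy",[e]); p,d,i=snap("wrist"); save("inhand",p)
for n in("top","side"):
    p,d,i=snap(n); np.savez(f"pics/ih{n}.npz",p=p,d=d)
print(sensors.get_t())
E
python3 cov.py
```

```text
((518.84228515625, 345.11865234375), (264.3074645996094, 92.20601654052734), 3.2106809616088867) 0.005064714716397245 ((501.97454833984375, 342.9892272949219), (108.38105773925781, 18.54291343688965), 7.192166328430176)
((517.5385131835938, 344.0141906738281), (264.554931640625, 92.16070556640625), 3.1843373775482178) 0.005297921563850921 ((518.7656860351562, 344.6947937011719), (77.31742095947266, 13.922576904296875), 3.0798070430755615)
cover [0.5182 0.3446 0.0558]
1.5707963267948966 0.0241 1.0664414765706203
1.5707963267948966 3.165692653589793 4.208034130160414
-1.5707963267948966 0.0241 2.0751511770191726
-1.5707963267948966 -3.1174926535897933 1.0664414765706205
w 0.014580854752452023 80.20745873451233 [-0.2305 -0.0074  1.458 ]
w 0.014446318014382743 79.59038972854614 [ 0.1767  0.4343 -1.4122]
100.2917
```

View pics/inhand.png

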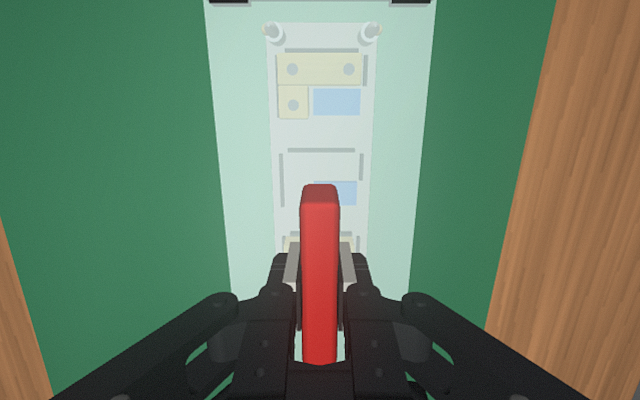

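The cover is held level by the handle, (320,270), with the tray visible through it. Before lowering, I compare where its edges and the pins should project with what the picture shows.

```bash
python3 - <<'E'
from h import *
np.set_printoptions(precision=2,suppress=True)
i=vision.camera_info("wrist"); e=np.load("e.npy")[0]; print(sensors.get_tool_pos(),sensors.get_tool_rot(),q(e))
for z,o in((0.055,(36,121)),(0.055,(-36,121)),(0.055,(36,-121)),(0.055,(-36,-121)),(0.005,(46,60)),(0.005,(-46,60)),(0.030,(36,121)),(0.03,(-36,121)),(0.03,(36,-121)),(0.03,(-36,-121))): print("tray",o,z,w2px(i,np.r_[tw(*np.array(o)/1000),z]))
for o in((46,100),(-46,100),(46,-100),(-46,-100),(46,60),(46,-60),(-46,60),(-46,-60),(36,121),(-36,121),(36,-121),(-36,-121)): print("cover",o,w2px(i,np.r_[tw(*np.array(o)/1000),0.153]))
p=cv2.imread("pics/inhand.png"); cv2.imwrite("pics/ihz.png",cv2.resize(p[0:130,190:450],None,fx=3,fy=3,interpolation=2))
E
```

```text
[0.64 0.03 0.17] [0.   0.7  0.72 0.  ] [0.   0.7  0.72 0.  ]
tray (36, 121) 0.055 [374.97  23.98]
tray (-36, 121) 0.055 [267.36  23.96]
tray (36, -121) 0.055 [360.66 324.11]
tray (-36, -121) 0.055 [280.45 324.04]
tray (46, 60) 0.005 [373.42 112.82]
tray (-46, 60) 0.005 [268.01 112.77]
tray (36, 121) 0.03 [369.5   30.47]
tray (-36, 121) 0.03 [272.48  30.44]
tray (36, -121) 0.03 [357.55 306.48]
tray (-36, -121) 0.03 [283.38 306.42]
cover (46, 100) [436.55  35.21]
cover (-46, 100) [208.08  35.14]
cover (46, -100) [398.94 408.04]
cover (-46, -100) [243.41 407.89]
cover (46, 60) [426.45 135.35]
cover (46, -60) [404.41 353.82]
cover (-46, 60) [217.57 135.25]
cover (-46, -60) [238.27 353.67]
cover (36, 121) [416.52 -25.29]
cover (-36, 121) [228.46 -25.32]
cover (36, -121) [379.98 433.81]
cover (-36, -121) [262.21 433.68]
```

View pics/ihz.png

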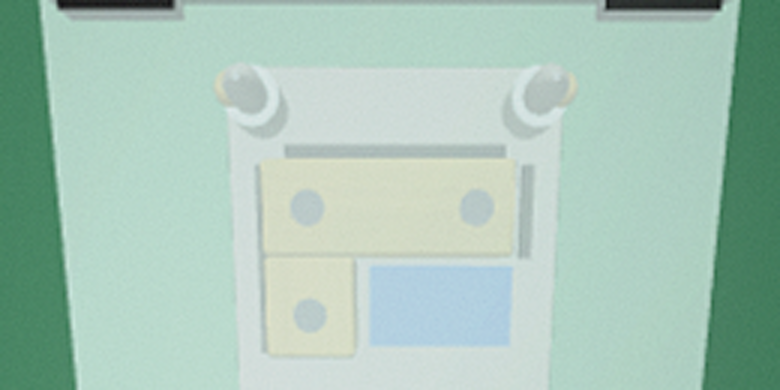

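```bash
python3 - <<'E'
from h import *
np.set_printoptions(precision=2,suppress=True)
i=vision.camera_info("wrist")
for z in(0.147,0.153):
    for o in((30.3,115.3),(41.7,115.3),(-30.3,115.3),(36,113)): print(z,o,w2px(i,np.r_[tw(*np.array(o)/1000),z]))
# handle far end top edge
for o in((0,40),(8,40),(-8,40)): print("handle",o,w2px(i,np.r_[tw(*np.array(o)/1000),0.183]),w2px(i,np.r_[tw(*np.array(o)/1000),0.153]))
p=cv2.cvtColor(cv2.imread("pics/inhand.png"),cv2.COLOR_BGR2RGB).astype(int)
print("hole col 235 rows0-8",p[0:9,235].tolist()); print("col 400",p[0:9,400].sum(1)); print("handle col320 rows",[(r,p[r,320].tolist()) for r in range(180,196,1)][:14])
g=p[35]; print("row35 edges",g[198:214,0],g[428:444,0]); print("hole row1",p[1,200:256].sum(1),p[1,384:440].sum(1))
for n in("top","side"):
    a=np.load(f"pics/ih{n}.npz"); W=cloud(a["d"],vision.camera_info(n)); m=(W[...,2]>0.142)&(W[...,2]<0.162)&(np.hypot(W[...,0]-TR[0],W[...,1]-TR[1])<0.16)
    w=W[m]; h=cv2.cvtColor(a["p"],cv2.COLOR_RGB2HSV)[m]; w=w[h[:,1]<110]; A=np.c_[w[:,:2]-TR,np.ones(len(w))]; print(n,"plane slope x,y, z",np.linalg.lstsq(A,w[:,2],rcond=None)[0]*1000,len(w),cv2.minAreaRect((w[:,:2]*1000).astype(np.float32)))
E
```

```text
0.147 (30.3, 115.3) [396.97  -4.02]
0.147 (41.7, 115.3) [425.08  -4.02]
0.147 (-30.3, 115.3) [247.63  -4.05]
0.147 (36, 113) [410.53   2.41]
0.153 (30.3, 115.3) [400.48  -8.26]
0.153 (41.7, 115.3) [429.85  -8.26]
0.153 (-30.3, 115.3) [244.39  -8.29]
0.153 (36, 113) [414.63  -1.52]
handle (0, 40) [322.43 200.25] [321.86 179.19]
handle (8, 40) [343.96 200.27] [339.27 179.2 ]
handle (-8, 40) [300.91 200.24] [304.44 179.18]
hole col 235 rows0-8 [[40, 42, 42], [25, 24, 23], [62, 66, 65], [128, 138, 139], [169, 184, 182], [160, 172, 171], [161, 180, 176], [173, 204, 193], [181, 215, 199]]
col 400 [134 140 142 352 532 499 505 550 584]
handle col320 rows [(180, [201, 215, 212]), (181, [178, 200, 210]), (182, [180, 212, 228]), (183, [175, 192, 209]), (184, [153, 80, 78]), (185, [150, 73, 70]), (186, [153, 77, 75]), (187, [152, 78, 76]), (188, [153, 79, 75]), (189, [152, 76, 73]), (190, [154, 78, 75]), (191, [154, 75, 73]), (192, [149, 72, 69]), (193, [153, 74, 72])]
row35 edges [ 72  71  70  68  73  71  68  59 125 189 181 180 178 180 180 178] [172 173 174 179 159  94  58  64  66  66  67  64  66  67  67  64]
hole row1 [299 277 321 495 593 580 580 565 485 176  64  74  82  84  83  77  76  82
  78  79  88  87  67  92  78  84  85  83  77  86  87  80  92  81 103  72
  94  94  95 100  93  98  93 120  82 104  71 185 402 526 511 514 544 535
 539 545] [529 538 532 540 525 489 531 456  96 144 145 150 144 135 133 140 140 136
 133 143 138 131 132 131 127 138 135 132 127 131 126 129 121 127 129 129
 130 118 115 126 124 131 110 119 110  92 299 519 554 573 574 568 431 245
 262 281]
top plane slope x,y, z [  1.59  -1.76 152.54] 1776 ((638.30078125, 26.133689880371094), (92.27629089355469, 263.3902893066406), 1.3446921110153198)
side plane slope x,y, z [  2.83   2.22 152.62] 1260 ((635.7408447265625, 21.30046844482422), (92.55697631835938, 256.5116271972656), 1.3850830793380737)
```

The picture and the top camera agree that the cover sits about 1 mm too far toward -x relative to the tray. In y it agrees within 0.5 mm, and it is level. I shift it +0.9 mm in x and lower it gently, watching the lateral force.

```bash
cat > low.py <<'E'
from h import *
np.set_printoptions(precision=2,suppress=True)
T=TR+np.array([0.0009,0]); ZC=0.023
bot.servo_line(np.r_[T,ZC+0.065],feed=0.1); bot.wait(.4); f0=np.array(sensors.get_wrist_force()); m0=np.array(sensors.get_wrist_torque()); print("w",sensors.get_gripper_width()*1000)
u=0.058
while u>0.0455:
    bot.servo_line(np.r_[T,ZC+u],feed=0.03); bot.wait(.05); f=np.array(sensors.get_wrist_force())-f0; print(round(u*1000,1),f,np.array(sensors.get_wrist_torque())-m0)
    if np.abs(f).max()>8: print("stop"); break
    u-=0.0015
print(sensors.get_t())
E
python3 low.py
```

```text
w 14.891310078365544
58.0 [ 0.41 -0.36 -0.3 ] [-0.04 -0.14 -0.03]
56.5 [ 0.61 -0.29 -0.77] [ 0.01 -0.03 -0.06]
55.0 [ 0.68 -0.17  0.5 ] [-0.01 -0.11 -0.03]
53.5 [ 1.12 -0.24  0.43] [-0.03 -0.08 -0.02]
52.0 [0.34 0.12 0.16] [ 0.   -0.05 -0.06]
50.5 [ 1.11 -0.58 -0.12] [-0.06 -0.08 -0.09]
49.0 [ 0.61 -0.52  0.29] [-0.01 -0.07 -0.06]
47.5 [ 1.01 -0.57 -1.12] [ 0.03 -0.04 -0.1 ]
46.0 [-0.35  0.25  1.13] [-0.08 -0.03 -0.08]
104.4917
```

All four pins are through the holes without contact forces. Next I press down while gripping, which keeps the cover level.

```bash
cat > press.py <<'E'
from h import *
np.set_printoptions(precision=2,suppress=True)
T=TR+np.array([0.0009,0]); ZC=0.023
f0=np.array(sensors.get_wrist_force()); u=0.0445
while u>0.0285:
    bot.servo_line(np.r_[T,ZC+u],feed=0.03); f=np.array(sensors.get_wrist_force())-f0; print(round(u*1000,1),f,round(sensors.get_gripper_width()*1000,2),round((sensors.get_tool_pos()[2]-ZC)*1000,2))
    if f[2]>30 or np.abs(f[:2]).max()>15: print("stop"); break
    u-=0.001
bot.wait(.2); print(np.array(sensors.get_wrist_force())-f0)
bot.move_gripper(0.04); bot.servo_line(np.r_[T,0.14],feed=0.12)
p,d,i=look(TR,np.pi/2,h=0.30)
r=cover(p,d,i,TR,zlo=0.026,zhi=0.05); print(r)
for n in("wrist","top","side"):
    if n!="wrist": p,d,i=snap(n)
    W=cloud(d,i); h=cv2.cvtColor(p,cv2.COLOR_RGB2HSV)
    D=np.array([[36,100],[-36,100],[36,-100],[-36,-100]])/1000
    print(n,[round(float(np.nanmedian(W[...,2][np.hypot(W[...,0]-tw(*o)[0],W[...,1]-tw(*o)[1])<0.008]))*1000,1) for o in D])
    if n=="wrist": save("final",cv2.resize(p[80:330,120:520],None,fx=2,fy=2))
print(sensors.get_t())
E
python3 press.py
```

```text
44.5 [ 0.74 -0.65 -1.71] 14.4 44.32
43.5 [ 1.14 -0.27 -1.48] 14.74 43.39
42.5 [-0.22 -0.24 -0.03] 14.31 42.76
41.5 [ 1.08 -0.18  3.95] 14.47 42.2
40.5 [0.22 1.19 7.31] 14.48 41.78
39.5 [0.24 1.28 8.17] 14.6 41.23
38.5 [0.86 1.91 3.24] 14.96 39.14
37.5 [1.93 0.93 3.77] 14.73 37.59
36.5 [2.86 0.55 2.81] 14.32 36.39
35.5 [2.77 0.83 2.56] 14.94 35.33
34.5 [3.77 1.72 1.36] 14.77 34.21
33.5 [ 3.25  1.7  -1.11] 14.8 32.89
32.5 [ 5.55  1.22 -3.19] 14.38 31.76
31.5 [ 3.4   0.52 -4.36] 14.79 30.82
30.5 [ 0.45  0.99 -0.86] 14.82 30.34
29.5 [-4.63  1.03  5.59] 14.53 30.25
[-3.24  1.31  6.96]
(((637.33837890625, 28.30719757080078), (92.98673248291016, 264.7915344238281), 1.4009699821472168), np.float64(0.03503023468370342), None, None)
wrist [35.2, 35.0, 34.9, 34.7]
top [nan, 4.4, 35.5, 35.3]
side [36.3, 35.4, 36.0, 34.9]
111.7833
  return np.nanmean(a, axis, out=out, keepdims=keepdims)
```

View pics/final.png

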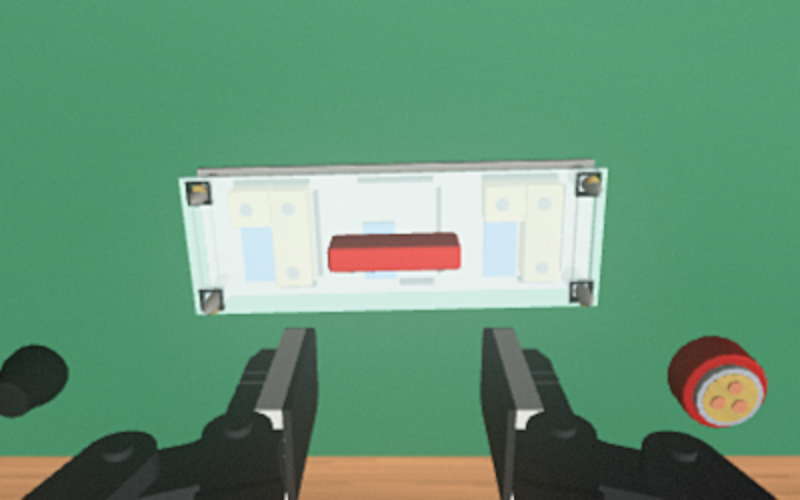

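The final picture shows pins through all four holes: (198,190), (590,183), (210,298) and (582,292). The plate top is level to 0.5 mm at its 36 mm home height, with both brackets flat beneath. I hand in.

```bash
python3 -c "
from h import *
print(job.job_done(), sensors.get_t())"
```

```text
the job is handed in; nothing more can be done
the job is handed in; nothing more can be done
```

The job is handed in: I found two brass brackets, turned the mirrored one over, laid both flat in the outer pockets, and pressed the cover down level onto all four posts, at about 112 s of the 210 s allowed; no judging result came back.

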